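# Refit and hold down the clean-out cover of an extraction drop-out box

## Task

Close up the clean-out hatch on top of the grey dust-extraction box: turn the wing of the quarter-turn fastener until it lines up with the slot that the cover will bring down over it, then pick up the aluminium cover with the bridge handle and set it on the hatch, with the wing coming up through the slot and the dowel through the round hole. Finish while holding: keep the cover pressed down flush on the metal lip of the hatch frame, against the springy seal, so that your workmate can turn the wing across to lock it; do not let go, do not lock it yourself, and leave the other things on the bench where they are.

Things in the scene. Friction and masses are not known exactly. Their poses are not given: they have to be found in the camera images.
- box: Grey sheet-steel drop-out box of the dust extraction, fixed to the bench, 190 x 300 mm and 120 mm high; two hoses leave it (far side and left end). Origin: centre of its underside; z up, y along its long side. On its top the hatch with the wing fastener at y = -90 mm and a dowel at y = +90 mm, both at x = 0
- hatch (a point): centre of the hatch opening (80 x 100 mm), at the box top, 120 mm up; axes as the box. Round it a foam seal (104 x 124 mm outside) stands 8 mm proud, round that a metal lip (124 x 238 mm outside) 4 mm proud. The seal is a spring of about 4 N/mm: the cover alone sinks in about 1.2 mm; some 11 N more push brings it flush on the lip (underside 124 mm above the bench)
- wing (a joint): angle of the quarter-turn fastener's wing, rad, counter-clockwise positive seen from above: at 0 and at pi the wing points along the box's long (y) direction, in line with the slot of the cover; at pi/2 it stands across. It turns with light friction (0.06 N m), stays where it is left, and has stops at -0.4 and 3.55
- wing_top (a point): middle of the top face of the steel wing: a flat upright bar 34 mm long, 9 mm thick and 16 mm high on a thin shank, its top 28 mm above the box top (148 mm above the bench), its underside 12 mm above the box top. z up, y along the length of the wing
- dowel_top (a point): top of the fixed steel locating dowel, 8 mm in diameter and 20 mm high, at the other end of the hatch from the wing (140 mm above the bench). Axes as those of the box
- cover: Loose aluminium hatch cover, plate 130 x 240 x 6 mm, about 0.5 kg, lying on the bench, handle up. Origin: centre of its underside; z up, y along its long side. A dark steel bridge handle runs along y over its middle: bar 14 mm wide, 14 mm high, 114 mm long, its middle 36 mm and top 43 mm above the underside; posts at y = -50 and +50 mm
- cover_slot (a point): centre, at the underside, of the oblong slot in the cover (17 mm wide in x, 42 mm long in y) that goes over the wing; at y = -90 mm of the cover
- cover_hole (a point): centre, at the underside, of the round 14 mm hole in the cover that goes over the dowel; at y = +90 mm of the cover
- file: bystander: hand file with a wooden handle, 265 mm long, lies beside the cover on the robot's side
- casting: bystander: die-cast aluminium valve body, 90 x 140 x 31 mm, lies beyond the cover
- casting2: bystander: die-cast aluminium valve body, 100 x 120 x 31 mm, lies at the back left, between the hoses
- burr_cup: bystander: grey cup, 68 mm across and 95 mm high with the rotary burrs in it, stands before the box
- grinder: bystander: air pencil grinder, 25 mm thick, about 210 mm long, lies at the back
- oil_bottle: bystander: white bottle with black cap, 60 mm across and 150 mm high, stands behind the box

How it is judged:
By the outcome, as a careful person would: the job done as asked, in the order asked, and still so for the second after the job is handed in, while the arm keeps its last pose, push and grip.
It also fails if it takes over 58 s, if anything falls off the work surface, if the arm or the gripper's body presses on something with over 40 N, if the wrist force passes 120 N, or if a joint passes its speed limit or range.

## Robot

A 7-joint arm with a two-finger parallel gripper is mounted at the origin on the work surface. World frame = base frame: x ahead of the robot, y to its left, z up, the work surface at z = 0. Lengths are in m, angles in rad, forces in N, time in s.
With the tool pointing down it reaches from about 0.35 to 0.9 m from the base axis. Payload 8.1 kg.
Tool frame: the origin (TCP) lies at the very end of the fingers, on their centre line; the grasp point (between the pads) lies 19 mm behind it; z points along the fingers, y is the line along which they close (so a half turn about z gives the same grasp; the last joint's range is limited). The gripper opens to 85 mm and grips with 20 to 120 N. Pads are 22 mm wide; open, the fingers measure 114 mm over their backs; the gripper's body (76 mm by 85 mm) begins 54 mm behind the grasp point. The pads swing forward as they close: fully open they stand 13 mm farther back than shut.
Start: joints at [-1.405, 0.434, 0.025, 1.573, -0.012, 1.134, -0.075], TCP at [0.166, 0.603, 0.231] pointing down, gripper open.
Joint ranges: [-2.62, 2.62], [-0.44, 2.09], [-1.27, 1.32], [0.08, 2.57], [-1.32, 4.46], [0.12, 2], [-2.74, 2.74]. Speed limits (rad/s): [2.22, 2.22, 3.01, 3.01, 3.14, 3.14, 3.14].

## Interface

Orientations are given as a unit quaternion [w, x, y, z].
In Python, from plant import telemetry, vision, finish_job gives the robot as it stands.
- The arm moves only by the shell command python3 -m creep 'ROWS' [OPENING] [FORCE]. ROWS is JSON, one flat list of numbers, 6 for each row, row after row: the shift along the tool's x, y, z in mm, then the turn, a rotation vector about the tool's x, y, z in rad. A call has 1 to 12 rows; each row shifts and turns the commanded pose from where the row before left it, along the tool's axes as they then stand; what a row does not reach is not made up. A row lasts 1/10 s, in which the tool goes at most 50 mm and 8.59 degrees, less where a joint would pass 70% of its speed; a pose out of reach is approached as far as the arm can. A call is refused whole if a number of a shift passes 50 or a number of a turn 0.15, either way. A call with a gripper value outside its range is refused whole. OPENING is the closure, from 0 (fully open) to 1 (shut), set as the call begins (- or left out, the last holds). The fingers move at their own pace and stop on an object; FORCE is the grip in N (left out, the last holds). Time passes only in rows, so rows that do not move let the fingers close. It gives the time, the measured TCP pose, the force, the opening and the grip force at its end, in the units of the state.
- telemetry.observe(): the state, without advancing time (a new reading comes with each control period).
- vision.get_image(name): name is "side" or "top" or "wrist"; returns a dict with "img" (480x640x3 uint8, red, green, blue), "fx", "fy", "cx", "cy" (pixels), "R" (3x3) and "t" (3): a world point X has camera coordinates R X + t; the wrist camera has in their place "hand_eye" (4x4, takes a point from camera to tool coordinates, whose origin is the TCP and whose axes are the flange's). Camera axes: x right, y down, z forward; pixel columns grow to the right and rows downward; lengths in m; the calibration is good to about 2 mm. A picture is of the moment at which its call begins: read the wrist's pose just before it. There is no depth.
- finish_job(): hands the job in; it is judged then, once.
The state is a dict: "time": time; "joint_pos": joint angles; "qvel": joint speeds; "effort": joint torques, N m; "eef_pos": TCP position; "ee_rot": TCP orientation; "ft_force": force on the tool from outside, world axes, zero at the start; "moment": the same for the moment, N m; "finger_gap": finger opening in m; "grasp_force": force on a finger pad.
Only numpy, scipy, OpenCV 4.12 (cv2) and the standard library are available. Lean on these libraries where they do the work, as an engineer would, in place of code of your own. Each camera call takes 0.05 s, during which the arm holds its last target. There are 200 camera calls.

## Working session

There is one attempt and no reset: what is moved stays moved. The work goes in short steps, Python scripts to look and compute and a shell command to move; the robot and the scene stay as the last step left them, time stands still between calls to the robot, and variables do not carry over. Pictures are saved under pics/ and viewed, at most 10 in all, crops included, and the job is handed in when it is done.

```bash
mkdir -p pics; cat > h.py <<'E'
import numpy as np,cv2
from scipy.spatial.transform import Rotation as Ro
from plant import telemetry,vision
def state():
    return telemetry.observe()
def snap(name,fn):
    import pickle
    s=state(); c=vision.get_image(name); cv2.imwrite(f'pics/{fn}.png',c['img'][:,:,::-1])
    q=s['ee_rot']; Rt=Ro.from_quat([q[1],q[2],q[3],q[0]]).as_matrix()
    if name=='wrist':
        H=np.array(c['hand_eye']); Rc=Rt@H[:3,:3]; o=Rt@H[:3,3]+np.array(s['eef_pos'])
    else:
        R=np.array(c['R']); Rc=R.T; o=-R.T@np.array(c['t'])
    pickle.dump((Rc,o,c['fx'],c['fy'],c['cx'],c['cy']),open(f'pics/{fn}.pkl','wb'))
def at(fn,u,v,z):
    import pickle
    Rc,o,fx,fy,cx,cy=pickle.load(open(f'pics/{fn}.pkl','rb'))
    d=Rc@np.array([(u-cx)/fx,(v-cy)/fy,1]); return o+d*(z-o[2])/d[2]
def proj(fn,X):
    import pickle
    Rc,o,fx,fy,cx,cy=pickle.load(open(f'pics/{fn}.pkl','rb'))
    p=Rc.T@(np.array(X)-o); return np.array([fx*p[0]/p[2]+cx,fy*p[1]/p[2]+cy])
def togo(P,R=None):
    s=state(); q=s['ee_rot']; Rt=Ro.from_quat([q[1],q[2],q[3],q[0]])
    return Rt.inv().apply(np.array(P)-s['eef_pos'])*1000
E
python3 - <<'E'
from h import *
np.set_printoptions(precision=3,suppress=True)
snap('top','top1'); s=state(); print(s)
q=s['ee_rot'];print(Ro.from_quat([q[1],q[2],q[3],q[0]]).as_matrix())
E
```

```text
{'time': 0.05, 'joint_pos': array([-1.405,  0.435,  0.025,  1.574, -0.012,  1.134, -0.075]), 'qvel': array([-0.   , -0.002, -0.001, -0.001,  0.   ,  0.001, -0.001]), 'effort': array([  0.003, -67.242,   1.029, -31.726,   0.016,   0.007,  -0.   ]), 'eef_pos': array([0.166, 0.602, 0.231]), 'ee_rot': array([-0.   ,  0.134,  0.991, -0.001]), 'ft_force': array([-0.466,  0.339, -0.291]), 'moment': array([-0.009, -0.048,  0.019]), 'grasp_force': 0.0, 'finger_gap': 0.08564774470712333}
[[-0.964  0.266 -0.   ]
 [ 0.266  0.964 -0.002]
 [-0.    -0.002 -1.   ]]
```

View pics/top1.png

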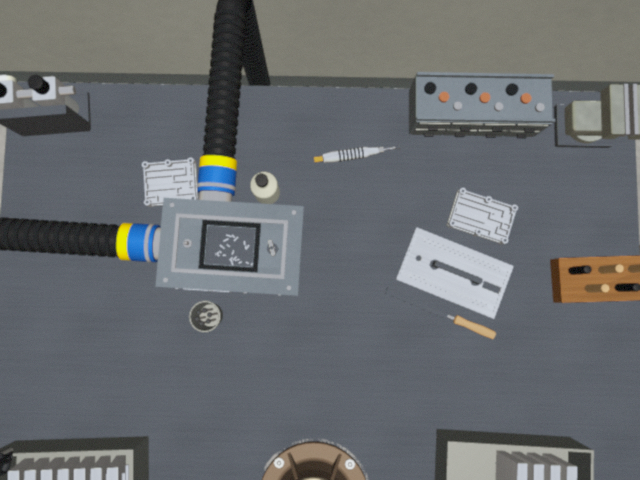

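The top view shows the box with its wing at about (272,247) and dowel at (187,243). The cover has its slot at about (490,287), its hole at (418,258) and its handle between (434,264) and (480,282).

```bash
python3 - <<'E'
from h import *
np.set_printoptions(precision=3,suppress=True)
i=cv2.imread('pics/top1.png')
a=cv2.resize(i[190:310,150:310],(800,600),interpolation=cv2.INTER_CUBIC)
b=cv2.resize(i[215:335,380:540],(800,600),interpolation=cv2.INTER_CUBIC)
cv2.imwrite('pics/c1.png',np.hstack([a[:, :],b])[::1,::1]); 
cv2.imwrite('pics/c1.png',cv2.resize(np.vstack([a[50:550],b[50:550]]),(480,600)) )
w=at('top1',272,247,.148);d=at('top1',187,243,.14);print('wing',w,'dowel',d)
s=at('top1',490,287,.006);h=at('top1',418,258,.006);print('slot',s,'hole',h,(s+h)/2,np.degrees(np.arctan2(*(h-s)[:2][::-1])),np.linalg.norm(h-s))
print(np.degrees(np.arctan2(*(d-w)[:2][::-1])))
E
```

```text
wing [0.548 0.096 0.148] dowel [0.554 0.274 0.14 ]
slot [ 0.476 -0.398  0.006] hole [ 0.54  -0.232  0.006] [ 0.508 -0.315  0.006] 68.87569034099141 0.17770851673023802
88.08588468456207
```

View pics/c1.png

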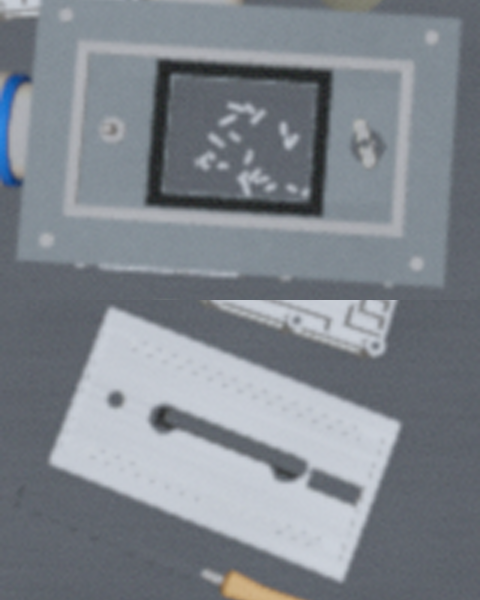

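```bash
python3 - <<'E'
from h import *
np.set_printoptions(precision=3,suppress=True)
print(vision.get_image('wrist')['hand_eye']); print(togo([.52,.11,.28]))
E
```

```text
[[ 0.    -0.959 -0.285  0.073]
 [ 1.     0.    -0.001 -0.001]
 [ 0.001 -0.285  0.959 -0.143]
 [ 0.     0.     0.     1.   ]]
[-472.091 -380.454  -48.798]
```

```bash
python3 -m creep '[-36,-29,-4,0,0,0,-36,-29,-4,0,0,0,-36,-29,-4,0,0,0,-36,-29,-4,0,0,0,-36,-29,-4,0,0,0,-36,-29,-4,0,0,0,-36,-29,-4,0,0,0,-36,-29,-4,0,0,0,-36,-29,-4,0,0,0,-36,-29,-4,0,0,0,-36,-29,-4,0,0,0,-36,-29,-4,0,0,0]' 0.45
python3 -m creep '[0,0,0,0,0,-0.13,0,0,0,0,0,-0.13,0,0,0,0,0,-0.13,0,0,0,0,0,-0.13,0,0,0,0,0,-0.13,0,0,0,0,0,0,0,0,0,0,0,0]'
python3 - <<'E'
from h import *
np.set_printoptions(precision=3,suppress=True)
s=state();q=s['ee_rot'];print(s['eef_pos'],Ro.from_quat([q[1],q[2],q[3],q[0]]).as_matrix())
snap('wrist','w1'); print(proj('w1',[.548,.096,.148]))
E
```

```text
time: 1.3
eef_pos: [0.4906, 0.1506, 0.2794]
ee_rot: [-0.0, 0.134, 0.991, 0.0]
ft_force: [0.7, -0.0, 0.1]
finger_gap: 0.0469
grasp_force: 0.0
time: 2.0
eef_pos: [0.4899, 0.1521, 0.2791]
ee_rot: [-0.0, -0.187, 0.982, -0.0]
ft_force: [-0.5, 0.5, 0.9]
finger_gap: 0.0471
grasp_force: 0.0
[0.49  0.152 0.279] [[-0.93  -0.368 -0.   ]
 [-0.368  0.93  -0.   ]
 [ 0.     0.    -1.   ]]
[225.613 268.569]
```

View pics/w1.png

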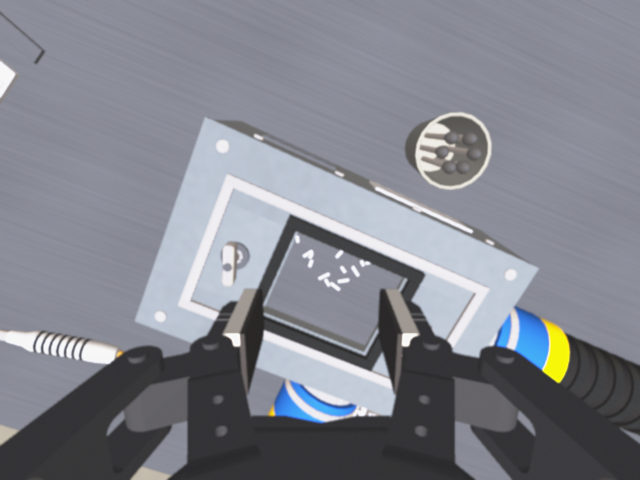

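The wrist view shows the wing at about (229,264), standing nearly upright in the picture. The corner screws are at (222,146), (160,317) and (511,275), and the dowel is hidden by a finger. I'll enlarge the wing.

```bash
python3 - <<'E'
from h import *
np.set_printoptions(precision=3,suppress=True)
i=cv2.imread('pics/w1.png'); cv2.imwrite('pics/w1c.png',cv2.resize(i[220:310,170:290],(800,600),interpolation=cv2.INTER_CUBIC))
A=at('w1',222,146,.12);B=at('w1',160,317,.12);C=at('w1',511,275,.12);print(A,B,C)
print(np.degrees(np.arctan2(*(C-A)[:2][::-1])),np.degrees(np.arctan2(*(B-A)[:2][::-1])),'centre',(B+C)/2)
E
```

```text
[0.465 0.06  0.12 ] [0.626 0.053 0.12 ] [0.477 0.322 0.12 ]
87.43203220011804 -2.4338518176392347 centre [0.551 0.187 0.12 ]
```

View pics/w1c.png

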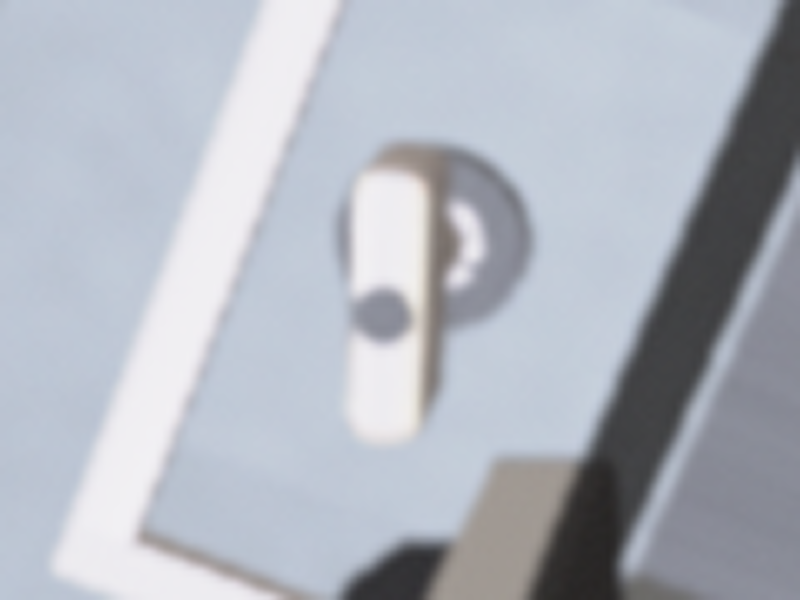

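The crop shows the wing's top face running from (393,168) to (383,442), with its middle at (388,305). In the full picture that is (228.2,265.8).

```bash
python3 - <<'E'
from h import *
np.set_printoptions(precision=4,suppress=True)
f=lambda x,y:at('w1',170+x/6.667,220+y/6.667,.148)
a=f(393,168);b=f(383,442);m=f(388,305);print(a,b,m,np.linalg.norm(a-b),np.degrees(np.arctan2(*(b-a)[:2][::-1])))
print(togo(m))
E
```

```text
[0.529  0.0926 0.148 ] [0.5617 0.1018 0.148 ] [0.545  0.0971 0.148 ] 0.03398745344303586 15.707521541947724
[-30.9734 -71.497  131.1617]
```

```bash
python3 -m creep '[0,0,0,0,0,0.103,-19,-34,10,0,0,0,-19,-34,10,0,0,0,0,0,33,0,0,0,0,0,33,0,0,0,0,0,30,0,0,0,0,0,15,0,0,0,0,0,15,0,0,0,0,0,0,0,0,0,0,0,0,0,0,0]' 0.62
python3 - <<'E'
from h import *
np.set_printoptions(precision=4,suppress=True)
s=state();q=s['ee_rot'];R=Ro.from_quat([q[1],q[2],q[3],q[0]]).as_matrix();print(s['eef_pos'],R,togo([.545,.0971,.133]),s['ft_force'])
E
```

```text
time: 3.05
eef_pos: [0.5453, 0.0974, 0.1335]
ee_rot: [-0.0, -0.138, 0.99, -0.0]
ft_force: [-0.3, 0.5, 0.6]
finger_gap: 0.0325
grasp_force: 0.0
[0.5453 0.0974 0.1335] [[-0.9619 -0.2733 -0.0002]
 [-0.2733  0.9619 -0.0002]
 [ 0.0003 -0.0001 -1.    ]] [ 0.3712 -0.2137  0.5181] [-0.2664  0.5435  0.5829]
```

```bash
python3 -m creep '[0,0,0,0,0,0,0,0,0,0,0,0,0,0,0,0,0,0,0,0,0,0,0,0,0,0,0,0,0,0,0,0,0,0,0,0]' 1 30
python3 -m creep '[0,0,0,0,0,-0.125,0,0,0,0,0,-0.125,0,0,0,0,0,-0.125,0,0,0,0,0,-0.125,0,0,0,0,0,-0.125,0,0,0,0,0,-0.125,0,0,0,0,0,-0.125,0,0,0,0,0,-0.125,0,0,0,0,0,-0.125,0,0,0,0,0,-0.125,0,0,0,0,0,0,0,0,0,0,0,0]'
python3 -m creep '[0,0,0,0,0,0,0,0,0,0,0,0,0,0,0,0,0,0,0,0,0,0,0,0]' 0.62
python3 -m creep '[0,0,-30,0,0,0,0,0,-40,0,0,0,0,0,-40,0,0,0,0,0,-20,0,0,0,0,0,0,0,0,0]' 0
python3 - <<'E'
from h import *
np.set_printoptions(precision=4,suppress=True)
s=state();q=s['ee_rot'];R=Ro.from_quat([q[1],q[2],q[3],q[0]]).as_matrix();print(s['eef_pos'],R,s['joint_pos'],s['ft_force'])
snap('wrist','w2')
E
```

```text
time: 3.65
eef_pos: [0.5461, 0.097, 0.1344]
ee_rot: [0.001, -0.138, 0.99, -0.0]
ft_force: [-0.4, -2.2, 6.3]
finger_gap: 0.0081
grasp_force: 32.6
time: 4.85
eef_pos: [0.547, 0.0961, 0.1344]
ee_rot: [0.001, -0.691, 0.723, -0.001]
ft_force: [3.7, -4.0, 4.6]
finger_gap: 0.0081
grasp_force: 32.3
time: 5.25
eef_pos: [0.5449, 0.0978, 0.1332]
ee_rot: [-0.0, -0.692, 0.722, 0.0]
ft_force: [0.1, 0.3, 0.6]
finger_gap: 0.0327
grasp_force: 0.0
time: 5.75
eef_pos: [0.5467, 0.0981, 0.2667]
ee_rot: [0.003, -0.692, 0.722, -0.001]
ft_force: [0.5, 0.7, -0.6]
finger_gap: 0.0857
grasp_force: 0.0
[0.5467 0.0981 0.2667] [[-0.0426 -0.9991  0.0055]
 [-0.9991  0.0426  0.0016]
 [-0.0018 -0.0055 -1.    ]] [-0.074   0.3085 -0.2612  1.6812  0.086   1.1574  2.7415] [ 0.4987  0.6966 -0.5827]
```

View pics/w2.png

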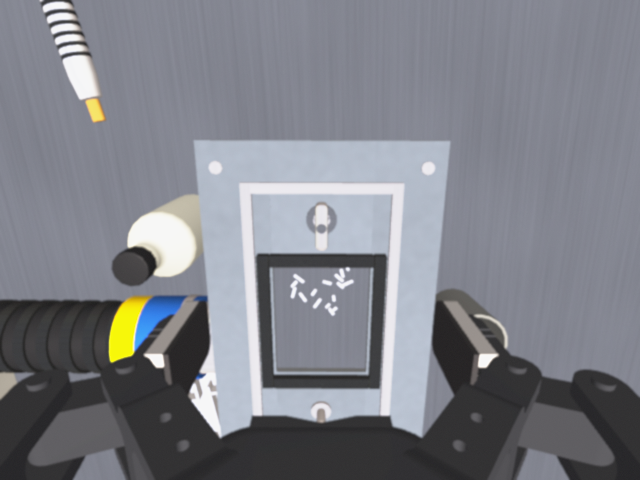

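The wrist view shows the wing in line with the box, its top face from (321,206) to (321,248). The dowel is at about (320,408) and the near screws at (215,168) and (428,168). I'll calculate the fit and work out the way to the cover.

```bash
python3 - <<'E'
from h import *
np.set_printoptions(precision=4,suppress=True)
i=cv2.imread('pics/w2.png'); 
a=cv2.resize(i[190:265,270:370],(800,600),interpolation=cv2.INTER_CUBIC)[:,200:600]
b=cv2.resize(i[380:430,290:350],(400,333),interpolation=cv2.INTER_CUBIC)
o=np.zeros((600,800,3),np.uint8);o[:,:400]=a;o[:333,400:]=b;cv2.imwrite('pics/w2c.png',o)
A=at('w2',215,168,.12);B=at('w2',428,168,.12);w=at('w2',321,227,.148);d=at('w2',320,408,.14);print(A,B,w,d)
print(at('w2',321,206,.148),at('w2',321,248,.148))
E
```

```text
[0.6247 0.0537 0.12  ] [0.464  0.0604 0.12  ] [0.5461 0.0956 0.148 ] [0.5539 0.2581 0.14  ]
[0.5455 0.0803 0.148 ] [0.5468 0.1114 0.148 ]
```

View pics/w2c.png

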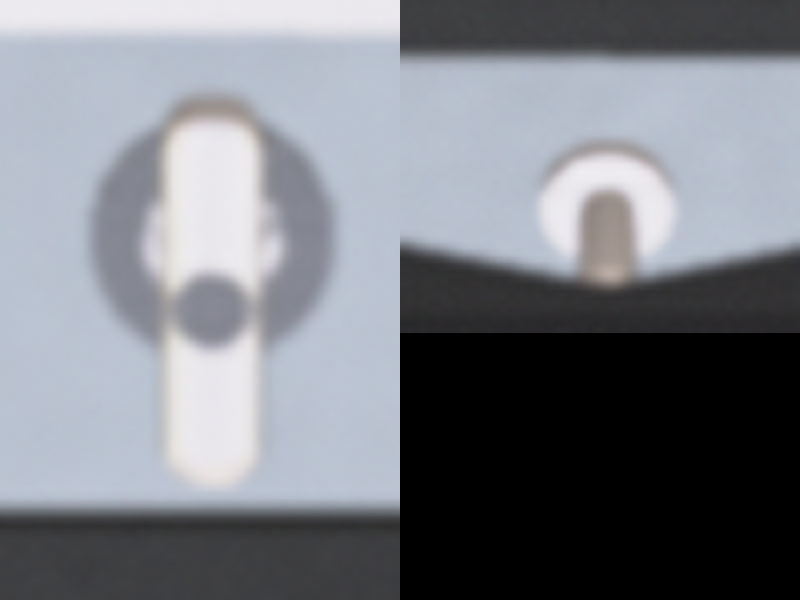

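The crop shows the wing's top face centred at (212,302), which is full (321.5,227.8), and square to the box. The dowel's base ring is centred at full (321.2,411.8). I'll unwind the wrist by half a turn on the way to the cover.

```bash
python3 -m creep '[0,0,0,0,0,0.145,0,0,0,0,0,0.145,0,0,0,0,0,0.145,0,0,0,0,0,0.145,0,0,0,0,0,0.145,0,0,0,0,0,0.145,0,0,0,0,0,0.145,0,0,0,0,0,0.145,0,0,0,0,0,0.145,0,0,0,0,0,0.145,0,0,0,0,0,0.145,0,0,0,0,0,0.145]'
python3 -m creep '[0,0,0,0,0,0.145,0,0,0,0,0,0.145,0,0,0,0,0,0.145,0,0,0,0,0,0.145,0,0,0,0,0,0.145,0,0,0,0,0,0.145,0,0,0,0,0,0.145,0,0,0,0,0,0.145,0,0,0,0,0,0.145,0,0,0,0,0,0.145,0,0,0,0,0,0.145,0,0,0,0,0,0.145]'
python3 - <<'E'
from h import *
np.set_printoptions(precision=4,suppress=True)
s=state();q=s['ee_rot'];R=Ro.from_quat([q[1],q[2],q[3],q[0]]).as_matrix();print(s['eef_pos'],R,s['joint_pos'],togo([.508,-.315,.24]))
print(at('w2',321.5,227.8,.148),at('w2',321.2,411.8,.12))
E
```

```text
time: 7.0
eef_pos: [0.5444, 0.0973, 0.2617]
ee_rot: [-0.001, 0.109, 0.994, -0.001]
ft_force: [-0.2, 0.4, -0.2]
finger_gap: 0.0856
grasp_force: 0.0
time: 8.2
eef_pos: [0.5444, 0.0973, 0.2618]
ee_rot: [-0.0, 0.83, 0.558, -0.001]
ft_force: [-0.1, -0.2, 0.3]
finger_gap: 0.0854
grasp_force: 0.0
[0.5444 0.0973 0.2618] [[ 0.3775  0.926  -0.0024]
 [ 0.926  -0.3775 -0.001 ]
 [-0.0018 -0.0018 -1.    ]] [-0.5568  0.2977  0.3707  1.7276 -0.1167  1.1406 -0.5389] [-395.4822  121.9723   22.2568]
[0.5458 0.0962 0.148 ] [0.5538 0.2797 0.12  ]
```

```bash
python3 -m creep '[-40,12,2,0,0,0,-40,12,2,0,0,0,-40,12,2,0,0,0,-40,12,2,0,0,0,-40,12,2,0,0,0,-40,12,2,0,0,0,-40,12,2,0,0,0,-40,12,2,0,0,0,-40,12,2,0,0,0,-35,12,2,0,0,0,0,0,0,0,0,0,0,0,0,0,0,0]' 0.3
python3 - <<'E'
from h import *
np.set_printoptions(precision=4,suppress=True)
s=state();q=s['ee_rot'];R=Ro.from_quat([q[1],q[2],q[3],q[0]]).as_matrix();print(s['eef_pos'],R,s['joint_pos'])
snap('wrist','w3'); 
E
```

```text
time: 9.4
eef_pos: [0.5087, -0.3142, 0.2418]
ee_rot: [-0.001, 0.829, 0.559, -0.001]
ft_force: [-0.2, 0.4, -1.1]
finger_gap: 0.0598
grasp_force: 0.0
[ 0.5087 -0.3142  0.2418] [[ 0.374   0.9274 -0.0025]
 [ 0.9274 -0.374   0.0007]
 [-0.0002 -0.0026 -1.    ]] [ 0.1013  0.4065  0.5159  1.6558 -0.2156  1.1391  0.2902]
```

View pics/w3.png

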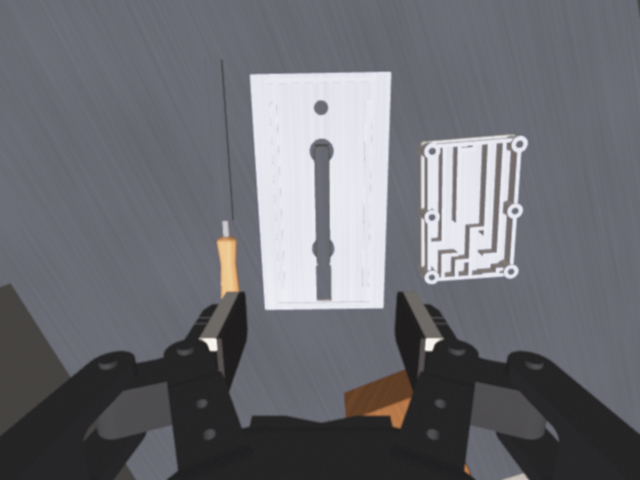

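The wrist view shows the cover with corners at (251,75), (390,72), (384,307) and (266,310), and its round hole at (321,107). The handle runs from (321,146) to (322,250), and the slot lies below it to row 300. The file handle is about 35 px to the left of the cover.

```bash
python3 - <<'E'
from h import *
np.set_printoptions(precision=4,suppress=True)
P=[at('w3',*p,.006) for p in [(251,75),(390,72),(384,307),(266,310)]];print(np.array(P),'c',np.mean(P,0))
dy=(P[0]+P[1]-P[2]-P[3])/2;print(np.linalg.norm(dy),np.degrees(np.arctan2(dy[1],dy[0])),np.linalg.norm(P[0]-P[1]),np.linalg.norm(P[2]-P[3]))
h=at('w3',321,107,.006);s=at('w3',323.5,300,.006);print(h,s,np.linalg.norm(h-s),np.degrees(np.arctan2(*(h-s)[:2][::-1])))
u=dy/np.linalg.norm(dy);print('c from hole',h-.09*u,'from slot',s+.111*u)
t=at('w3',321,146,.043);print(t)
print(togo((h-.09*u+np.mean(P,0))/2*[1,1,0]+[0,0,.018]))
E
```

```text
[[ 0.4908 -0.183   0.006 ]
 [ 0.6108 -0.2287  0.006 ]
 [ 0.5268 -0.4527  0.006 ]
 [ 0.4046 -0.4076  0.006 ]] c [ 0.5082 -0.318   0.006 ]
0.2399262455559293 69.22108535636575 0.128340465977821 0.1302844087818086
[ 0.5404 -0.2332  0.006 ] [ 0.4681 -0.42    0.006 ] 0.20031256974779313 68.84382036421515
c from hole [ 0.5085 -0.3174  0.006 ] from slot [ 0.5075 -0.3162  0.006 ]
[ 0.5278 -0.2647  0.043 ]
[ -4.8453   1.2804 224.0246]
```

```bash
python3 -m creep '[-4,1,0,0,0,-0.02,0,0,40,0,0,0,0,0,40,0,0,0,0,0,40,0,0,0,0,0,40,0,0,0,0,0,30,0,0,0,0,0,20,0,0,0,0,0,14,0,0,0,0,0,0,0,0,0,0,0,0,0,0,0]'
python3 -m creep '[0,0,0,0,0,0,0,0,0,0,0,0,0,0,0,0,0,0,0,0,0,0,0,0,0,0,0,0,0,0,0,0,0,0,0,0,0,0,0,0,0,0,0,0,0,0,0,0]' 1 90
python3 - <<'E'
from h import *
np.set_printoptions(precision=4,suppress=True)
s=state();q=s['ee_rot'];R=Ro.from_quat([q[1],q[2],q[3],q[0]]).as_matrix();print(s['eef_pos'],R,s['ft_force'],s['moment'])
E
```

```text
time: 10.45
eef_pos: [0.5097, -0.3179, 0.0199]
ee_rot: [0.0, 0.822, 0.569, 0.0]
ft_force: [0.5, -1.0, 0.0]
finger_gap: 0.0596
grasp_force: 0.0
time: 11.25
eef_pos: [0.5093, -0.3181, 0.0203]
ee_rot: [0.0, 0.823, 0.569, 0.0]
ft_force: [-2.4, 1.8, 8.3]
finger_gap: 0.0123
grasp_force: 88.3
[ 0.5093 -0.3181  0.0203] [[ 0.3535  0.9354  0.0008]
 [ 0.9354 -0.3535  0.0002]
 [ 0.0004  0.0007 -1.    ]] [-2.4417  1.8071  8.2749] [ 0.4067  0.5051 -0.12  ]
```

```bash
python3 -m creep '[0,0,-5,0,0,0,0,0,-15,0,0,0,0,0,-25,0,0,0,0,0,-30,0,0,0,0,0,-30,0,0,0,0,0,-30,0,0,0,0,0,-30,0,0,0,0,0,-30,0,0,0,0,0,-25,0,0,0,0,0,0,0,0,0]'
python3 -m creep '[0,0,0,0,0,-0.08,0,0,0,0,0,-0.08,0,0,0,0,0,-0.08,0,0,0,0,0,-0.08,0,0,0,0,0,0,0,0,0,0,0,0]'
python3 - <<'E'
from h import *
np.set_printoptions(precision=4,suppress=True)
s=state();q=s['ee_rot'];R=Ro.from_quat([q[1],q[2],q[3],q[0]]).as_matrix();print(s['eef_pos'],R,s['ft_force'],s['moment'],togo([.5503,.1862,.24]),s['joint_pos'])
E
```

```text
time: 12.25
eef_pos: [0.5103, -0.3193, 0.2435]
ee_rot: [0.003, 0.823, 0.568, 0.002]
ft_force: [0.7, -0.4, -5.2]
finger_gap: 0.0116
grasp_force: 88.5
time: 12.85
eef_pos: [0.5086, -0.3178, 0.2385]
ee_rot: [-0.001, 0.722, 0.691, -0.0]
ft_force: [0.3, 0.7, -5.3]
finger_gap: 0.0121
grasp_force: 88.3
[ 0.5086 -0.3178  0.2385] [[ 0.0437  0.999  -0.0013]
 [ 0.999  -0.0437  0.0007]
 [ 0.0007 -0.0013 -1.    ]] [ 0.272   0.6704 -5.2836] [-0.0217  0.0349 -0.0276] [505.3369  19.692   -1.2237] [ 0.159   0.4031  0.4404  1.6528 -0.186   1.1289  0.6049]
```

```bash
python3 -m creep '[25,1,0,0,0,0,40,2,0,0,0,0,47,2,0,0,0,0,47,2,0,0,0,0,47,2,0,0,0,0,47,2,0,0,0,0,47,2,0,0,0,0,47,2,0,0,0,0,47,2,0,0,0,0,47,2,0,0,0,0,40,1,0,0,0,0,24,0,0,0,0,0]'
python3 -m creep '[0,0,0,0,0,0,0,0,0,0,0,0,0,0,0,0,0,0]'
python3 - <<'E'
from h import *
np.set_printoptions(precision=4,suppress=True)
s=state();q=s['ee_rot'];R=Ro.from_quat([q[1],q[2],q[3],q[0]]).as_matrix();print(s['eef_pos'],R,s['ft_force'],togo([.5503,.1862,.24]),s['joint_pos'])
snap('wrist','w4')
E
```

```text
time: 14.05
eef_pos: [0.5491, 0.1902, 0.2387]
ee_rot: [-0.001, 0.721, 0.693, 0.0]
ft_force: [0.1, -0.0, -5.9]
finger_gap: 0.0122
grasp_force: 88.3
time: 14.35
eef_pos: [0.5499, 0.1843, 0.2391]
ee_rot: [0.0, 0.722, 0.692, -0.0]
ft_force: [-0.1, -0.9, -4.2]
finger_gap: 0.012
grasp_force: 88.3
[0.5499 0.1843 0.2391] [[ 0.0436  0.999  -0.0003]
 [ 0.999  -0.0436 -0.0009]
 [-0.0009 -0.0003 -1.    ]] [-0.1348 -0.9286 -4.2325] [ 1.9247  0.3079 -0.9038] [-0.6127  0.3568  0.2682  1.6914 -0.1028  1.1079 -0.3582]
```

View pics/w4.png

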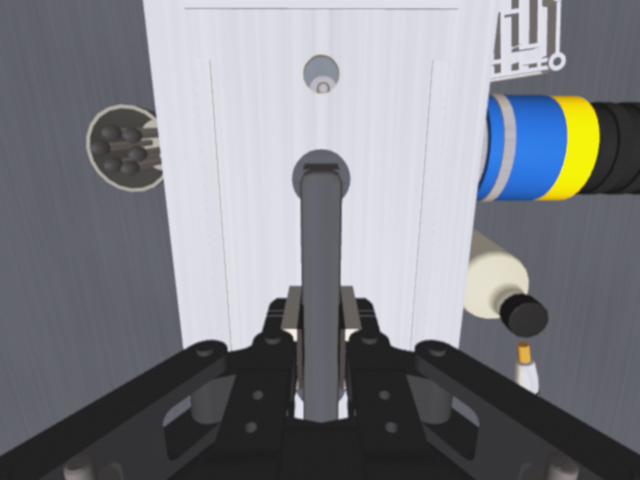

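The wrist view shows the cover held over the hatch. Its hole is at (321,74), and the dowel's top shows through it at about (322,86). Now I'll compare the hole's position with the dowel's.

```bash
python3 - <<'E'
from h import *
np.set_printoptions(precision=4,suppress=True)
h=at('w4',321,74,.225);d=at('w4',322.5,87,.140);print('hole',h,'dowel',d,h-state()['eef_pos'])
u=(d-h)*[1,1,0];print(np.array(u)*1000, proj('w4',[.5542,.2761,.14]))
print(togo([.5503,.1862,.24]))
E
```

```text
hole [0.5531 0.2745 0.225 ] dowel [0.5541 0.2771 0.14  ] [ 0.0031  0.0903 -0.0142]
[ 1.0484  2.6552 -0.    ] [322.7318  88.855 ]
[ 2.0676  0.2078 -0.782 ]
```

```bash
python3 -m creep '[2,0.7,0,0,0,0,0,0,20,0,0,0,0,0,25,0,0,0,0,0,15,0,0,0,0,0,4,0,0,0,0,0,0,0,0,0,0,0,0,0,0,0]'
python3 - <<'E'
from h import *
np.set_printoptions(precision=4,suppress=True)
s=state();q=s['ee_rot'];R=Ro.from_quat([q[1],q[2],q[3],q[0]]).as_matrix();print(s['eef_pos'],R,s['ft_force'],s['moment'],togo([.5503,.1862,.15]))
E
python3 -m creep '[0,0,3,0,0,0,0,0,3,0,0,0,0,0,3,0,0,0,0,0,3,0,0,0,0,0,3,0,0,0,0,0,3,0,0,0,0,0,0,0,0,0,0,0,0,0,0,0]'
```

```text
time: 15.1
eef_pos: [0.5514, 0.1877, 0.1763]
ee_rot: [0.0, 0.722, 0.692, 0.001]
ft_force: [-0.2, 0.1, -4.4]
finger_gap: 0.0117
grasp_force: 88.3
[0.5514 0.1877 0.1763] [[ 0.0417  0.9991  0.0014]
 [ 0.9991 -0.0417  0.0006]
 [ 0.0007  0.0013 -1.    ]] [-0.2144  0.0812 -4.358 ] [-0.0213 -0.0057 -0.0275] [-1.5114 -1.0436 26.2794]
time: 15.9
eef_pos: [0.5507, 0.1877, 0.1573]
ee_rot: [-0.0, 0.721, 0.692, -0.0]
ft_force: [0.0, -0.7, -4.2]
finger_gap: 0.0121
grasp_force: 88.4
```

```bash
python3 -m creep '[-0.8,0,2,0,0,0,0,0,2,0,0,0,0,0,2,0,0,0,0,0,2,0,0,0,0,0,0,0,0,0,0,0,0,0,0,0]'
python3 -m creep '[0,0,1,0,0,0,0,0,1,0,0,0,0,0,0,0,0,0,0,0,0,0,0,0]'
python3 -m creep '[0,0,1,0,0,0,0,0,1,0,0,0,0,0,0,0,0,0,0,0,0,0,0,0]'
```

```text
time: 16.5
eef_pos: [0.5506, 0.1869, 0.1492]
ee_rot: [-0.0, 0.721, 0.692, -0.0]
ft_force: [0.3, -0.2, -5.7]
finger_gap: 0.012
grasp_force: 88.4
time: 16.9
eef_pos: [0.5509, 0.1869, 0.1476]
ee_rot: [0.0, 0.721, 0.692, 0.0]
ft_force: [-0.5, 0.3, -2.2]
finger_gap: 0.0122
grasp_force: 88.8
time: 17.3
eef_pos: [0.5509, 0.1869, 0.1457]
ee_rot: [0.0, 0.722, 0.692, 0.0]
ft_force: [-1.1, -0.6, 4.5]
finger_gap: 0.0123
grasp_force: 89.7
```

```bash
python3 -m creep '[0,0,1,0,0,0,0,0,0.5,0,0,0,0,0,0,0,0,0,0,0,0,0,0,0]'
python3 -m creep '[0,0,1,0,0,0,0,0,0,0,0,0,0,0,0,0,0,0]'
python3 -m creep '[0,0,1,0,0,0,0,0,0,0,0,0,0,0,0,0,0,0]'
```

```text
time: 17.7
eef_pos: [0.5509, 0.187, 0.1446]
ee_rot: [0.0, 0.722, 0.692, 0.0]
ft_force: [-2.8, -0.8, 9.1]
finger_gap: 0.0125
grasp_force: 90.4
time: 18.0
eef_pos: [0.5509, 0.187, 0.1442]
ee_rot: [0.0, 0.722, 0.692, 0.001]
ft_force: [-6.8, -2.1, 15.7]
finger_gap: 0.0116
grasp_force: 91.4
time: 18.3
eef_pos: [0.5509, 0.187, 0.1442]
ee_rot: [-0.0, 0.722, 0.692, 0.001]
ft_force: [-9.7, -2.9, 26.6]
finger_gap: 0.012
grasp_force: 92.8
```

```bash
python3 - <<'E'
from h import *
np.set_printoptions(precision=4,suppress=True)
snap('wrist','w5');snap('side','s5')
s=state();q=s['ee_rot'];print(s['eef_pos'],Ro.from_quat([q[1],q[2],q[3],q[0]]).as_matrix(),s['ft_force'],s['moment'],s['joint_pos'])
u,v=proj('s5',[.55,.187,.13]).astype(int);print(u,v)
i=cv2.imread('pics/s5.png');x0=max(0,min(u-100,440));y0=max(0,min(v-75,330))
a=cv2.resize(i[y0:y0+150,x0:x0+200],(800,600),interpolation=cv2.INTER_CUBIC)
w=cv2.imread('pics/w5.png')[0:150,220:420];a[:150,:200]=w
cv2.imwrite('pics/s5c.png',a)
E
```

```text
[0.5509 0.187  0.1442] [[ 0.0413  0.9991  0.0012]
 [ 0.9991 -0.0413  0.0013]
 [ 0.0013  0.0012 -1.    ]] [-10.5516  -3.3786  27.2201] [-0.6947  2.2085  0.0265] [-0.5935  0.4532  0.2436  1.8024 -0.1361  0.9006 -0.3303]
305 185
```

View pics/s5c.png

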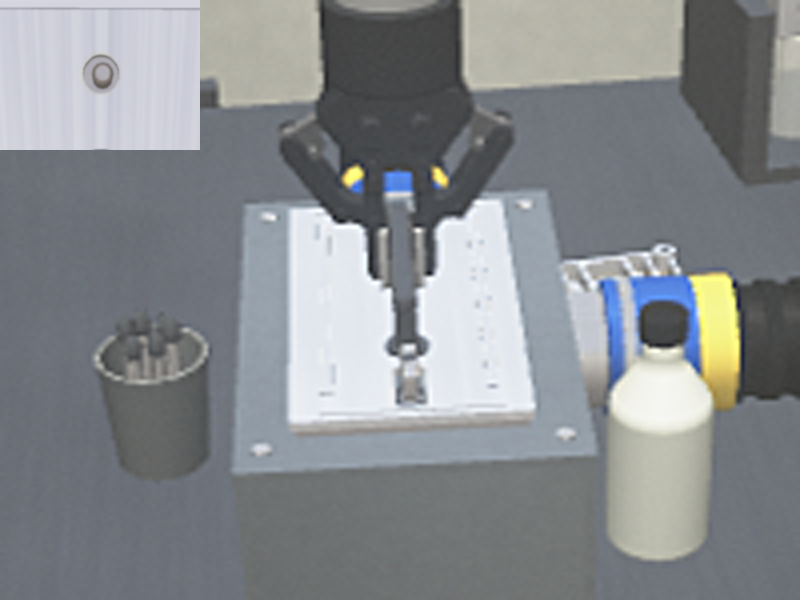

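The picture shows the cover lying level on the hatch, with the wing standing up through the slot at (410,380). The inset shows the dowel inside the round hole. The height is steady and the push is about 27 N, so I'm handing it in.

```bash
python3 -c "
from plant import finish_job
print(finish_job())"
```

```text
the job is handed in; nothing more can be done
None
```

The job is handed in with the wing lined up and the cover on the hatch, wing up through the slot and dowel through the hole, held flush at about 27 N; one doubt is that the last wrist joint read 2.7415 rad after I turned the wing, just over its stated 2.74 limit.

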